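Dial open the combination key box and pull out its drawer

TASK

The steel key box on the bench is locked; open it with its dial. Take the dial by its finger handle, turn it right (clockwise from above) at least two full turns and stop on 15, turn it left past 15 once and on to 30, then turn it right again slowly until it stops dead of its own accord before a full turn, and do not force it there: more than 25 N bends the lock's brass lever. Then pull the drawer open by its handle at least 6 cm, let go, and leave the loose things beside the box where they lie.

Things in the scene. Friction and masses are not known exactly. Their poses are not given: they have to be found in the camera images.
- lockbox: Grey steel key box, 190 x 190 mm, 92 mm high, fixed to the bench (place and yaw vary). Origin: centre of its underside, on the bench; x points from the drawer front to its back, y to its left, z up. The drawer cannot move until the lock has let go. A wrong combination never stops the dial: then dial again from the start.
- index_mark (a point): The black index line on the 6 mm high steel ring (121 mm across) round the dial, at the far side of the dial (the box's +x), 55 mm from its axis. Numbers are read and set here and are accepted within half a graduation (4.5 degrees). After the last reversal the place of the dead stop differs each time and must be felt: it comes somewhere between 17 and 3.
- dial: Black dial, 97 mm across, face 104 mm above the bench, on the vertical axis of the box; origin on that axis at bench height, x towards its zero mark, where the finger handle stands. 40 graduations of 9 degrees, longer at each 5, longest at each 10, one pip at 10, two at 20, three at 30; numbers rise clockwise seen from above. Turning it takes 1 to 6 N at the finger handle.
- dial_center (a point): Point on the dial's axis 126 mm above the bench. Number at the index = angle of the finger handle about this axis, counter-clockwise seen from above, from the box's +x, divided by 9 degrees: handle at the index line is 0, at the box's left (+y) 10, towards the drawer 20, at the right 30; so 15 is 135 degrees and 30 is 270 degrees.
- handle_mid (a point): Middle of the finger handle on the dial: upright black revolving sleeve, 16 mm across, 37 mm high, axis 36 mm from the dial's axis; foot 106 mm, top 143 mm, this point 128 mm above the bench. It turns freely on its pin, so the hand need not turn with the dial. The dial face round it is flat and clear.
- drawer_pull (a point): Middle of the drawer handle: horizontal round steel bar, 10 mm thick, 94 mm of it straight along the box's y, 62 mm above the bench, 39 mm in front of the drawer's front plate, free above and behind.
- drawer (a joint): Drawer travel in m: 0 shut, grows as it slides out towards the box's -x, end stop at 0.085. Once free it takes about 3 N.
- driver: Slim precision screwdriver lying to the right in front of the box, 13 x 142 x 13 mm, loose; leave it.
- plug: Small round metal plug lying to the left in front of the box, 15 x 29 x 15 mm, loose; leave it.

How it is judged:
By the outcome, as a careful person would: the job done as asked, in the order asked, and still so for the second after the job is handed in, with the robot touching nothing.
It also fails if it takes over 67 s, if anything falls off the work surface, if the arm or the gripper's body presses on something with over 40 N, if the wrist force passes 120 N, or if a joint passes its speed limit or range.

ROBOT

A 6-joint arm with a two-finger parallel gripper is mounted at the origin on a cart in front of the work surface, level with it; the furniture and walls round the work are solid. World frame = base frame: x ahead of the robot, y to its left, z up, the work surface at z = 0. Lengths are in m, angles in degrees, forces in N, time in s.
With the tool pointing down it reaches from about 0.3 to 0.75 m from the base axis. Payload 8.5 kg.
Tool frame: the origin (TCP) lies at the very end of the fingers, on their centre line; the grasp point (between the pads) lies 19 mm behind it; y points along the fingers, z is the direction in which the jaws open and shut, and the axes are right-handed (so a half turn about y gives the same grasp; the last joint's range is limited). The gripper opens to 85 mm and grips with 20 to 120 N. Pads are 22 mm wide; open, the fingers measure 114 mm over their backs; the gripper's body (76 mm by 85 mm) begins 54 mm behind the grasp point. The pads swing forward as they close: fully open they stand 13 mm farther back than shut.
Start: joints at [-88.081, 21.807, 74.336, -0, 83.858, -12.336], TCP at [0.135, -0.533, 0.231] pointing down, gripper open.
Joint ranges: [-178.18, 178.18], [-50.72, 133.34], [12.68, 142.11], [-81.47, 261.47], [9.98, 163.14], [-165.26, 165.26]. Speed limits (degrees/s): [136.94, 136.94, 180, 180, 180, 180].

INTERFACE

Orientations are given as a 3x3 rotation matrix whose columns are the frame's x, y, z axes.
In Python, from rig import env gives the robot as it stands. The module is installed in compiled form; this text tells all that it offers.
- The arm moves only by the tool servo_tool, never from a script. Its argument "rows" is one flat list of numbers, 7 for each row, row after row: the opening, from 0 (shut) to 1 (fully open), then the shift along the world's x, y, z in m, then the turn, a rotation vector about the world's x, y, z in degrees. A call has 1 to 10 rows; each row shifts and turns the commanded pose from where the row before left it; what a row does not reach is not made up. A row lasts 1/12 s, in which the tool goes at most 41.7 mm and 7.16 degrees, less where a joint would pass 70% of its speed; a pose out of reach is approached as far as the arm can. A call with a gripper value outside its range is refused whole. The fingers move at their own pace and stop on an object; "force" is the grip in N (left out, the last holds). Time passes only in rows, so rows that do not move let the fingers close. It gives the time, the measured TCP pose, the force and the opening at its end, in the units of the state.
- env.observe(): the state, without advancing time (a new reading comes with each control period).
- env.get_image(name): name is "scene" or "top" or "wrist"; returns the picture (400x640x3 uint8, red, green, blue); there is no depth.
- env.camera_model(name): a dict with "camera_matrix" (3x3 intrinsics, pixels), "R" (3x3) and "t" (3): a world point X has camera coordinates R X + t; the wrist camera has in their place "mount" (4x4, takes a point from camera to tool coordinates, whose origin is the TCP and whose axes are the tool frame's). Camera axes: x right, y down, z forward; pixel columns grow to the right and rows downward; lengths in m; the calibration is good to about 2 mm. A picture is of the moment at which its call begins: read the wrist's pose just before it. camera_model takes no time and is no camera call.
- env.close_job(): hands the job in, once; it reports no verdict.
The state is a dict: "time_s": time; "q": joint angles; "qvel": joint speeds; "joint_efforts": joint torques, N m; "position": TCP position; "tool_rot": TCP orientation; "ft_force": force on the tool from outside, world axes, zero at the start; "wrist_torque": the same for the moment, N m; "grip_width": finger opening in m.
Only numpy, scipy, OpenCV 4.12 (cv2) and the standard library are available. Lean on these libraries where they do the work, as an engineer would, in place of code of your own. Each camera call takes 0.05 s, during which the arm holds its last target.

## Working session

There is one attempt and no reset: what is moved stays moved. The work goes in short steps, Python scripts to look and compute and a tool call to move; the robot and the scene stay as the last step left them, time stands still between calls to the robot, and variables do not carry over. Pictures are saved under pics/ and viewed, and the job is handed in when it is done.

Besides the shell and the picture viewer there is one more tool, called after "Emit:" by a JSON object that holds its "name" and its "arguments", one argument or row to a line. servo_tool: Moves the arm, as the interface text tells. Its arguments: {"type":"object","properties":{"rows":{"type":"array","items":{"type":"number"}},"force":{"type":"number"}},"required":["rows"]}

```bash
mkdir -p pics
python3 - <<'E'
from rig import env
import cv2,numpy as np
s=env.observe(); print(s)
for n in("scene","top"):
    cv2.imwrite(f"pics/{n}0.png",env.get_image(n)[:,:,::-1])
    print(n,env.camera_model(n))
print(env.camera_model("wrist"))
E
```

```text
{'time_s': 0.0, 'q': array([-8.80813606e+01,  2.18400408e+01,  7.43858624e+01, -6.21168946e-04,
        8.38594831e+01, -1.23358475e+01]), 'qvel': array([-0.04212052, -0.01823996, -0.01651271,  0.02610418,  0.03894444,
        0.02833039]), 'joint_efforts': array([-6.04481138e-04, -4.48455799e+01, -2.31281090e+01, -2.37952245e-04,
        4.64803466e-03,  2.09121936e-06]), 'position': array([ 0.13540985, -0.53275225,  0.23071416]), 'tool_rot': array([[-9.69211352e-01, -6.06680151e-05,  2.46230281e-01],
       [-2.46230096e-01,  1.48907680e-03, -9.69210257e-01],
       [-3.07855735e-04, -9.99998889e-01, -1.45816843e-03]]), 'ft_force': array([ 0.35080389,  0.2473521 , -0.46323452]), 'wrist_torque': array([-0.02786885, -0.01300371, -0.04334659]), 'grip_width': 0.08532188694486764}
scene {'camera_matrix': array([[516.27655612,   0.        , 316.30288909],
       [  0.        , 516.27655612, 196.85328796],
       [  0.        ,   0.        ,   1.        ]]), 'R': array([[-0.76244531, -0.64701489,  0.0069919 ],
       [-0.5640628 ,  0.65932212, -0.4971192 ],
       [ 0.31703361, -0.3829700
[... 273 characters left out ...]
0.99957029, -0.02875534],
       [-0.98909182,  0.00985715, -0.14697012],
       [ 0.14719041,  0.02760558, -0.98872287]]), 't': array([-0.02908019,  0.58854455,  1.02696001])}
{'camera_matrix': array([[346.628015  ,   0.        , 319.28535773],
       [  0.        , 346.628015  , 199.92806336],
       [  0.        ,   0.        ,   1.        ]]), 'mount': array([[ 2.36265699e-04,  9.48594055e-01,  3.16495280e-01,
        -8.13266770e-02],
       [ 8.62665985e-04, -3.16495364e-01,  9.48593664e-01,
        -1.42565223e-01],
       [ 9.99999600e-01,  4.89095667e-05, -8.93096823e-04,
         3.33884683e-06],
       [ 0.00000000e+00,  0.00000000e+00,  0.00000000e+00,
         1.00000000e+00]])}
```

View pics/scene0.png

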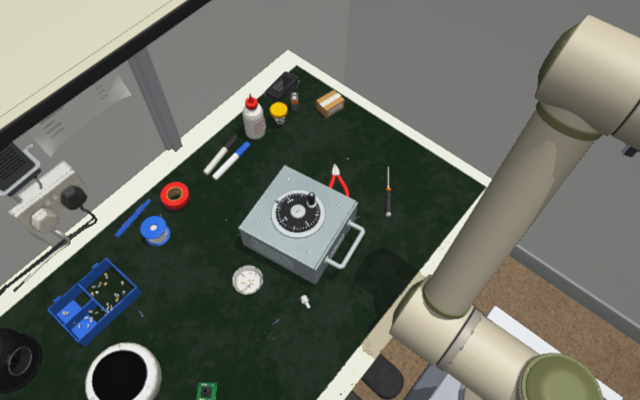

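View pics/top0.png

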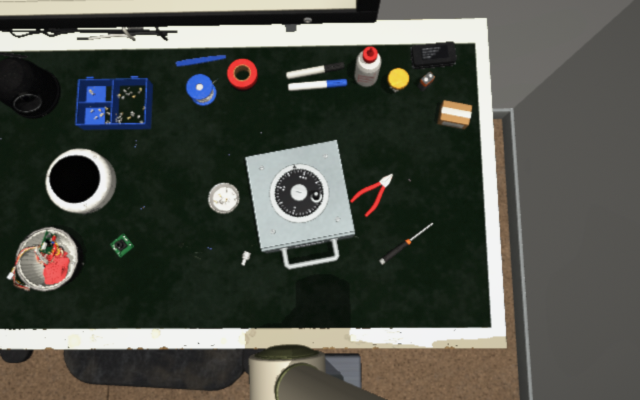

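The top view shows the box centred near (299,193), with the drawer bar at about (310,255) and the finger handle near (316,197), right of the dial centre. I'll zoom in.

Run:
```python
import cv2
a=cv2.imread('pics/top0.png')[130:280,235:365]; b=cv2.imread('pics/scene0.png')[155:285,230:380]
cv2.imwrite('pics/topz.png',cv2.resize(a,None,fx=4.0,fy=4.0,interpolation=cv2.INTER_CUBIC))
cv2.imwrite('pics/scenez.png',cv2.resize(b,None,fx=4.0,fy=4.0,interpolation=cv2.INTER_CUBIC))
```

```text
(no output)
```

View pics/topz.png

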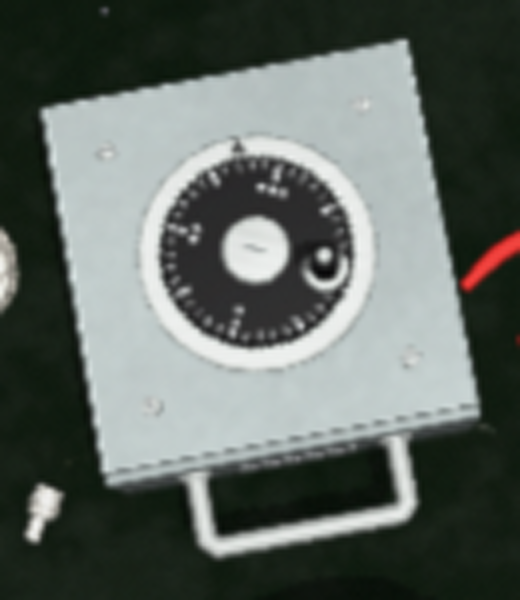

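View pics/scenez.png

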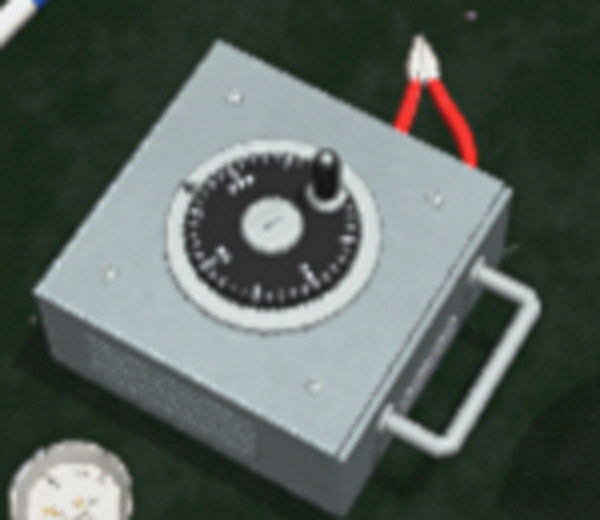

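```bash
cat > h.py <<'E'
import numpy as np,cv2
from rig import env
def ray(n,uv,z):
    m=env.camera_model(n);R,t=m['R'],m['t'];c=-R.T@t
    d=R.T@np.linalg.inv(m['camera_matrix'])@np.array([uv[0],uv[1],1.]);return c+d*(z-c[2])/d[2]
def wray(uv,z,s):
    m=env.camera_model('wrist');M=m['mount'];Rt=np.array(s['tool_rot']);p=np.array(s['position'])
    c=p+Rt@M[:3,3];d=Rt@M[:3,:3]@np.linalg.inv(m['camera_matrix'])@np.array([uv[0],uv[1],1.]);return c+d*(z-c[2])/d[2]
def proj(n,X):
    m=env.camera_model(n);x=m['camera_matrix']@(m['R']@np.array(X)+m['t']);return x[:2]/x[2]
def wproj(X,s):
    m=env.camera_model('wrist');M=m['mount'];Rt=np.array(s['tool_rot']);p=np.array(s['position'])
    x=M[:3,:3].T@(Rt.T@(np.array(X)-p)-M[:3,3]);x=m['camera_matrix']@x;return x[:2]/x[2]
E
python3 - <<'E'
from h import *
for n,o,cs,rc,hd,bar in(('top',(235,130),[(42,108),(408,40),(478,408),(107,478)],(257,253),(324,255),[(215,549),(408,511)]),
             ('scene',(230,155),[(219,40),(511,188),(343,458),(36,291)],(273,235),(326,156),[(537,302),(445,447)])):
    f=lambda p:np.array(p)/4.0+np.array(o)
    C=[ray(n,f(c),.092) for c in cs]
    print(n,np.round(C,4)[:,:2].tolist(),'mean',np.mean(C,0).round(4))
    print([round(float(np.linalg.norm(C[i]-C[i-1])),4) for i in range(4)])
    for i in range(4):
        d=C[i]-C[i-1];print('edge ang',round(float(np.degrees(np.arctan2(d[1],d[0]))),2))
    img=cv2.imread(f'pics/{n}0.png');g=cv2.cvtColor(img,cv2.COLOR_BGR2GRAY)
    m=((g>222)*255).astype(np.uint8)
    cts,_=cv2.findContours(m,cv2.RETR_EXTERNAL,cv2.CHAIN_APPROX_NONE)
    for c in cts:
        x,y,w,h=cv2.boundingRect(c)
        if 40<w<70 and 35<h<70:
            e=cv2.fitEllipse(c);print('ell',e,ray(n,e[0],.098).round(4))
    print('ringmanual',ray(n,f(rc),.098).round(4),'handletop',ray(n,f(hd),.143).round(4),'bar',[ray(n,f(b),.062).round(4) for b in bar])
E
```

```text
top [[0.6728, 0.0968], [0.7061, -0.0907], [0.5173, -0.1229], [0.4839, 0.0619]] mean [ 0.595  -0.0137  0.092 ]
[0.1921, 0.1904, 0.1916, 0.1878]
edge ang 10.48
edge ang -79.94
edge ang -170.31
edge ang 100.24
ell ((298.71563720703125, 192.76976013183594), (53.63829040527344, 54.592288970947266), 72.47160339355469) [ 0.5965 -0.0123  0.098 ]
ell ((76.20999145507812, 179.356689453125), (55.64638900756836, 58.85082244873047), 58.30751037597656) [0.629  0.4422 0.098 ]
ringmanual [ 0.5955 -0.0134  0.098 ] handletop [ 0.5869 -0.0477  0.143 ] bar [array([0.4491, 0.0102, 0.062 ]), array([ 0.4676, -0.0882,  0.062 ])]
scene [[0.706, -0.0897], [0.5146, -0.1226], [0.4816, 0.0622], [0.6721, 0.0969]] mean [ 0.5935 -0.0133  0.092 ]
[0.1897, 0.1942, 0.1878, 0.1936]
edge ang -79.71
edge ang -170.24
edge ang 100.12
edge ang 10.33
ell ((348.0321044921875, 375.8025817871094), (21.12474250793457, 78.19017028808594), 39.70710754394531) [0.2962 0.1869 0.098 ]
ell ((120.28589630126953, 376.9549255371094), (57.4879264831543, 67.54669952392578), 52.98666000366211) [0.6193 0.4645 0.098 ]
ell ((486.3597717285156, 346.8184509277344), (4.505776882171631, 84.07250213623047), 125.87046813964844) [ 0.1261 -0.0285  0.098 ]
ell ((30.909000396728516, 262.7853698730469), (1.6156758069992065, 60.037166595458984), 50.701683044433594) [0.9418 0.4385 0.098 ]
ringmanual [ 0.5944 -0.0109  0.098 ] handletop [ 0.5879 -0.0483  0.143 ] bar [array([ 0.4668, -0.089 ,  0.062 ]), array([0.4514, 0.0123, 0.062 ])]
```

Both views agree on a centre of about (0.595, -0.0125), a yaw of about 10.2° and a handle radius of 36.3 mm (36 given). I'm moving above the dial for a wrist look.

Emit:
{"name": "servo_tool", "arguments": {
  "rows": [1,0.023,0.026,0,0,0,4.3,1,0.023,0.026,0,0,0,4.3,1,0.023,0.026,0,0,0,4.3,1,0.023,0.026,0,0,0,4.3,1,0.023,0.026,0,0,0,4.3,1,0.023,0.026,0,0,0,4.3,1,0.023,0.026,0,0,0,4.3,1,0.023,0.026,0,0,0,4.3,1,0.023,0.026,0,0,0,4.3,1,0.023,0.026,0,0,0,4.3]
}}

```text
time_s: 0.93
position: [0.3662, -0.2715, 0.2312]
tool_rot: [[-0.538, -0.0, 0.843], [-0.843, 0.0, -0.538], [-0.0, -1.0, -0.0]]
ft_force: [0.5, -0.5, -0.3]
grip_width: 0.0856
```

Emit:
{"name": "servo_tool", "arguments": {
  "rows": [1,0.023,0.026,0,0,0,4.3,1,0.023,0.026,0,0,0,4.3,1,0.023,0.026,0,0,0,4.3,1,0.023,0.026,0,0,0,4.3,1,0.023,0.026,0,0,0,4.3,1,0.023,0.026,0,0,0,4.3,1,0.023,0.026,0,0,0,4.3,1,0.023,0.026,0,0,0,4.3,1,0.023,0.026,0,0,0,4.3,1,0.023,0.026,0,0,0,4.3]
}}

```text
time_s: 1.77
position: [0.5962, -0.0114, 0.231]
tool_rot: [[0.182, -0.001, 0.983], [-0.983, 0.0, 0.182], [-0.0, -1.0, -0.001]]
ft_force: [0.0, 0.1, -0.1]
grip_width: 0.0853
```

Emit:
{"name": "servo_tool", "arguments": {
  "rows": [1,0,0,0,0,0,0,1,0,0,0,0,0,0]
}}

```text
time_s: 1.93
position: [0.5958, -0.0117, 0.2304]
tool_rot: [[0.18, -0.001, 0.984], [-0.984, 0.0, 0.18], [-0.001, -1.0, -0.001]]
ft_force: [-1.0, -0.5, -0.4]
grip_width: 0.0855
```

Run:
```python
from h import *
import pickle
s=env.observe();im=env.get_image('wrist');cv2.imwrite('pics/w1.png',im[:,:,::-1]);pickle.dump(s,open('s1.pkl','wb'))
print(s['time_s'],s['q'],s['position'],s['tool_rot'],s['ft_force'])
for X in [(.595,-.0125,.104),(.5874,-.048,.143)]: print(wproj(X,s))
```

```text
1.9333 [-1.24969618e+01  2.65608436e+01  6.66757612e+01 -3.50196687e-03
  8.68467647e+01 -2.28850111e+01] [ 0.59579427 -0.01171593  0.2303731 ] [[ 1.80316974e-01 -1.43380340e-03  9.83607510e-01]
 [-9.83608423e-01  2.55277478e-04  1.80317513e-01]
 [-5.09632708e-04 -9.99998940e-01 -1.36427024e-03]] [-0.98028818 -0.51605231 -0.38491238]
[318.46551317 191.25090312]
[299.44177844 250.41437856]
```

View pics/w1.png

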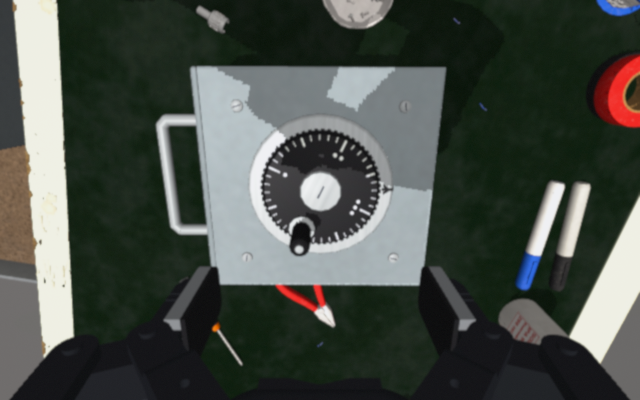

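The wrist view shows the dial at (320,190), the index mark at (389,188) and the handle top at (300,249). I'll refine these.

Run:
```python
from h import *
a=cv2.imread('pics/w1.png')[105:265,240:400]
cv2.imwrite('pics/w1z.png',cv2.resize(a,(592,592),interpolation=cv2.INTER_CUBIC))
```

```text
(no output)
```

View pics/w1z.png

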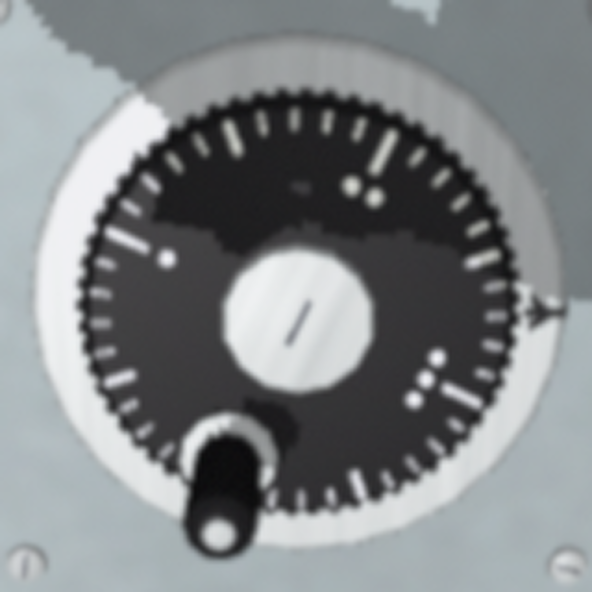

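Run:
```python
from h import *
import pickle
s=pickle.load(open('s1.pkl','rb'))
f=lambda p:((p[0]+.5)/3.7-.5+240,(p[1]+.5)/3.7-.5+105)
def circ(P,z):
    Q=np.array([wray(f(p),z,s)[:2] for p in P])
    (c,r)=np.mean(Q,0),0
    A=np.c_[2*Q,np.ones(len(Q))];x=np.linalg.lstsq(A,(Q**2).sum(1),rcond=None)[0]
    return x[:2].round(4),np.sqrt(x[2]+x[:2]@x[:2]).round(4)
print('dial',circ([(78,300),(517,300),(298,88),(298,513)],.104))
print('ring',circ([(36,296),(563,296),(300,36),(300,548)],.098))
c=circ([(36,296),(563,296),(300,36),(300,548)],.098)[0]
I=wray(f((540,313)),.098,s)[:2]-c
print('idx',np.linalg.norm(I),np.degrees(np.arctan2(I[1],I[0])))
for p,z in(((219,535),.143),((228,457),.107)):
    H=wray(f(p),z,s)[:2];h=H-c;print('h',H,np.linalg.norm(h),np.degrees(np.arctan2(h[1],h[0]))%360)
# zero of dial by tick opposite: number 20 tick / 0..; edge corners lid
L=[wray(p,.092,s)[:2] for p in((193,66),(445,66),(429,285),(210,284))]
print('lid',np.round(L,4),np.mean(L,0))
for a,b in((0,1),(3,2)):
    d=L[b]-L[a];print(np.linalg.norm(d),np.degrees(np.arctan2(d[1],d[0])))
B=[wray(p,.062,s)[:2] for p in((160,125),(177,225))];print('bar',np.round(B,4))
```

```text
dial (array([ 0.5959, -0.0104]), np.float64(0.0481))
ring (array([ 0.5965, -0.0113]), np.float64(0.059))
idx 0.05381985047609994 9.340931277328496
h [ 0.58679798 -0.04713169] 0.03712195382582235 254.84950723978764
h [ 0.58652619 -0.04571012] 0.03582642900932058 253.83570281190146
lid [[ 0.4844  0.0643]
 [ 0.672   0.0986]
 [ 0.713  -0.0872]
 [ 0.5126 -0.1229]] [ 0.59551006 -0.01180463]
0.19076405435935193 10.371471792050066
0.20358099361844342 10.118105216641588
bar [[ 0.4486  0.0098]
 [ 0.4684 -0.0835]]
```

Emit:
{"name": "servo_tool", "arguments": {
  "rows": [0.5,-0.003,-0.011,0,0,0,0,0.5,-0.003,-0.012,0,0,0,0,0.5,-0.003,-0.012,0,0,0,0,0.5,0,0,-0.018,0,0,0,0.5,0,0,-0.018,0,0,0,0.5,0,0,-0.018,0,0,0,0.5,0,0,-0.01,0,0,0,0.5,0,0,0,0,0,0,0.5,0,0,0,0,0,0]
}}

```text
time_s: 2.73
position: [0.5863, -0.049, 0.1677]
tool_rot: [[0.177, 0.0, 0.984], [-0.984, -0.0, 0.177], [0.0, -1.0, 0.0]]
ft_force: [0.8, 0.1, 0.7]
grip_width: 0.0424
```

Run:
```python
from h import *
s=env.observe();im=env.get_image('wrist');cv2.imwrite('pics/w2.png',im[:,:,::-1])
print(s['position'],s['ft_force'],s['grip_width'])
```

```text
[ 0.58631716 -0.04902497  0.1677339 ] [0.7998276  0.07390781 0.65817334] 0.04241477612118454
```

View pics/w2.png

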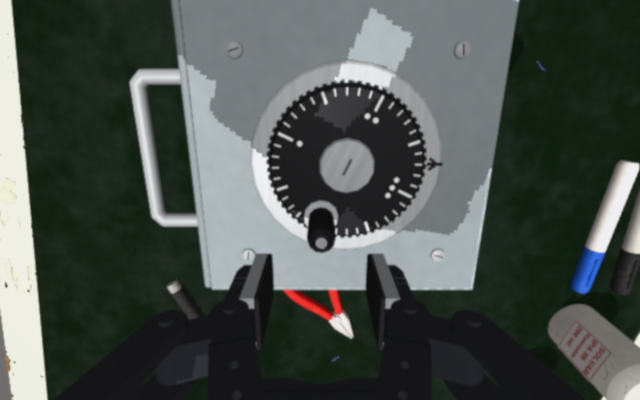

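The handle lies centred between the jaws (col 320). Descending with a +2 mm shift in y.

Emit:
{"name": "servo_tool", "arguments": {
  "rows": [0.5,0,0.001,-0.01,0,0,0,0.5,0,0.001,-0.01,0,0,0,0.5,0,0,-0.01,0,0,0,0.5,0,0,-0.01,0,0,0,0.5,0,0,-0.01,0,0,0,0.5,0,0,-0.005,0,0,0,0.5,0,0,0,0,0,0]
}}

```text
time_s: 3.37
position: [0.5859, -0.0459, 0.1107]
tool_rot: [[0.178, -0.003, 0.984], [-0.984, 0.001, 0.178], [-0.001, -1.0, -0.002]]
ft_force: [-0.3, 0.8, -0.6]
grip_width: 0.0428
```

Emit:
{"name": "servo_tool", "arguments": {
  "rows": [0.1,0,0,0,0,0,0,0,0,0,0,0,0,0,0,0,0,0,0,0,0,0,0,0,0,0,0,0,0,0,0,0,0,0,0,0,0,0,0,0,0,0],
  "force": 40
}}

```text
time_s: 3.87
position: [0.5867, -0.0462, 0.1129]
tool_rot: [[0.178, 0.001, 0.984], [-0.984, -0.0, 0.178], [0.001, -1.0, 0.001]]
ft_force: [-0.4, -0.3, 4.4]
grip_width: 0.0148
```

Run:
```python
from h import *
s=env.observe();im=env.get_image('wrist');cv2.imwrite('pics/w3.png',im[:,:,::-1])
print(s['time_s'],s['position'],s['ft_force'],s['grip_width'],s['q'])
```

```text
3.8667 [ 0.58671169 -0.04616877  0.11285514] [-0.35230129 -0.32495643  4.3544772 ] 0.01479155610888 [-1.60136876e+01  3.16723432e+01  7.83437858e+01 -5.41131134e-03
  6.99135603e+01 -2.62657346e+01]
```

View pics/w3.png

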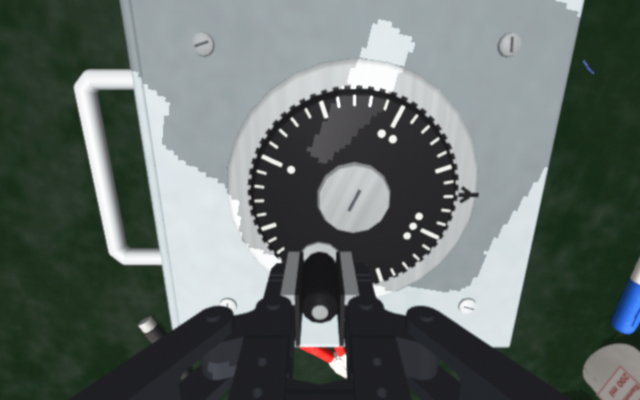

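```bash
cat > tab.py <<'E'
import sys,numpy as np
a,b,n=float(sys.argv[1]),float(sys.argv[2]),int(sys.argv[3])
ph=np.radians(np.linspace(a,b,n+1));P=.036*np.c_[np.cos(ph),np.sin(ph)]*1000
P=P.round(1);print(np.diff(P,axis=0).round(1).tolist())
E
python3 tab.py 254.3 145.2 8; python3 tab.py 145.2 -214.8 24
```

```text
[[-7.9, 3.3], [-6.9, 5.1], [-5.6, 6.5], [-3.8, 7.6], [-1.9, 8.4], [0.1, 8.5], [2.1, 8.3], [4.0, 7.5]]
[[6.4, 7.0], [7.9, 5.1], [8.9, 2.8], [9.4, 0.5], [9.2, -2.0], [8.3, -4.3], [7.0, -6.4], [5.1, -7.9], [2.8, -8.9], [0.5, -9.4], [-2.0, -9.2], [-4.3, -8.3], [-6.4, -7.0], [-7.9, -5.1], [-8.9, -2.8], [-9.4, -0.5], [-9.2, 2.0], [-8.3, 4.3], [-7.0, 6.4], [-5.1, 7.9], [-2.8, 8.9], [-0.5, 9.4], [2.0, 9.2], [4.3, 8.3]]
```

Emit:
{"name": "servo_tool", "arguments": {
  "rows": [0,-0.0079,0.0033,0,0,0,0,0,-0.0069,0.0051,0,0,0,0,0,-0.0056,0.0065,0,0,0,0,0,-0.0038,0.0076,0,0,0,0]
}}

```text
time_s: 4.25
position: [0.5617, -0.0231, 0.1128]
tool_rot: [[0.178, 0.001, 0.984], [-0.984, -0.0, 0.178], [0.0, -1.0, 0.001]]
ft_force: [3.7, -0.7, 2.6]
grip_width: 0.0141
```

Emit:
{"name": "servo_tool", "arguments": {
  "rows": [0,-0.0019,0.0084,0,0,0,0,0,0.0001,0.0085,0,0,0,0,0,0.0021,0.0083,0,0,0,0,0,0.004,0.0075,0,0,0,0,0,0,0,0,0,0,0,0,0,0,0,0,0,0]
}}

```text
time_s: 4.75
position: [0.5671, 0.0101, 0.1127]
tool_rot: [[0.179, 0.001, 0.984], [-0.984, -0.0, 0.179], [0.0, -1.0, 0.001]]
ft_force: [1.1, -0.6, 6.2]
grip_width: 0.0146
```

Run:
```python
from h import *
s=env.observe();im=env.get_image('wrist');cv2.imwrite('pics/w4.png',im[:,:,::-1])
print(s['time_s'],s['position'],s['ft_force'],s['grip_width'])
d=s['position'][:2]-np.array([.5964,-.0115]);print(np.hypot(*d),np.degrees(np.arctan2(d[1],d[0]))-10.2)
```

```text
4.75 [0.56706937 0.01010613 0.11272592] [ 1.1164041  -0.63386987  6.18949271] 0.014631928537130731
0.036429529666128904 133.4231272033792
```

View pics/w4.png

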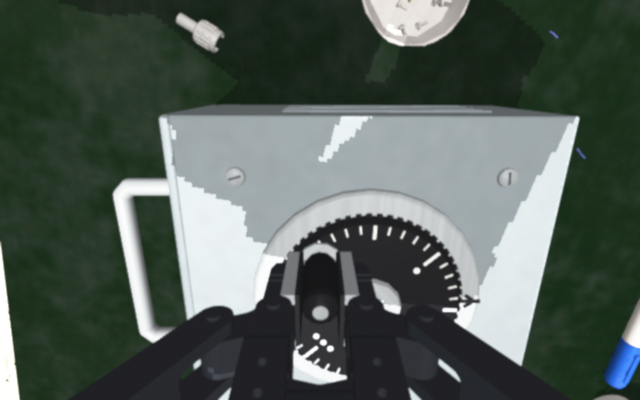

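Run:
```python
import cv2
a=cv2.imread('pics/w4.png')[210:330,360:500]
cv2.imwrite('pics/w4z.png',cv2.resize(a,None,fx=5,fy=5,interpolation=cv2.INTER_CUBIC))
```

```text
(no output)
```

View pics/w4z.png

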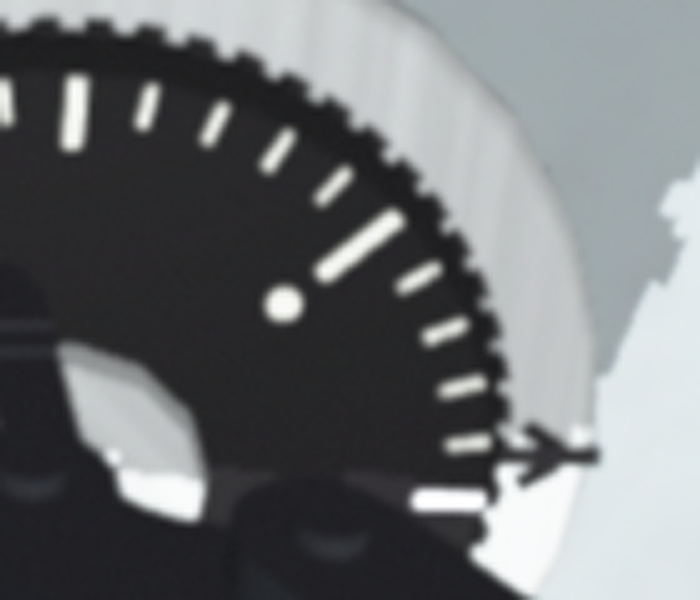

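```bash
cat > tick.py <<'E'
from h import *
def ang(p,z,s,c=(.5963,-.0115)):
    d=wray(p,z,s)[:2]-np.array(c);return round(float(np.hypot(*d)*1000),1),round(float(np.degrees(np.arctan2(d[1],d[0]))-10.2),1)
E
python3 - <<'E'
from tick import *
s=env.observe()
f=lambda p:((p[0]+.5)/5-.5+360,(p[1]+.5)/5-.5+210)
for p in((412,500),(487,502),(447,446),(490,442),(73,150),(76,80),(320,275),(400,215)): print(p,ang(f(p),.104,s))
for p in((510,455),(598,454)): print('idx',ang(f(p),.098,s))
E
```

```text
(412, 500) (38.1, -3.1)
(487, 502) (45.8, -2.9)
(447, 446) (41.1, 6.2)
(490, 442) (45.4, 6.2)
(73, 150) (37.4, 88.4)
(76, 80) (44.6, 88.7)
(320, 275) (35.4, 42.6)
(400, 215) (45.0, 42.6)
idx (50.3, -0.9)
idx (59.6, -0.6)
```

The dial reads about 14.75 at this pass, consistent with the TCP angle of 133.4°, and the side forces are small. Two full turns now.

Emit:
{"name": "servo_tool", "arguments": {
  "rows": [0,0.0064,0.007,0,0,0,0,0,0.0079,0.0051,0,0,0,0,0,0.0089,0.0028,0,0,0,0,0,0.0094,0.0005,0,0,0,0,0,0.0092,-0.002,0,0,0,0,0,0.0083,-0.0043,0,0,0,0,0,0.007,-0.0064,0,0,0,0,0,0.0051,-0.0079,0,0,0,0]
}}

```text
time_s: 5.47
position: [0.629, 0.0046, 0.1127]
tool_rot: [[0.179, -0.0, 0.984], [-0.984, 0.0, 0.179], [-0.0, -1.0, -0.0]]
ft_force: [-2.0, 0.1, 6.9]
grip_width: 0.0145
```

Emit:
{"name": "servo_tool", "arguments": {
  "rows": [0,0.0028,-0.0089,0,0,0,0,0,0.0005,-0.0094,0,0,0,0,0,-0.002,-0.0092,0,0,0,0,0,-0.0043,-0.0083,0,0,0,0,0,-0.0064,-0.007,0,0,0,0,0,-0.0079,-0.0051,0,0,0,0,0,-0.0089,-0.0028,0,0,0,0,0,-0.0094,-0.0005,0,0,0,0]
}}

```text
time_s: 6.13
position: [0.5933, -0.0474, 0.1127]
tool_rot: [[0.178, 0.001, 0.984], [-0.984, -0.001, 0.178], [0.001, -1.0, 0.001]]
ft_force: [1.3, -1.3, 5.5]
grip_width: 0.0147
```

Emit:
{"name": "servo_tool", "arguments": {
  "rows": [0,-0.0092,0.002,0,0,0,0,0,-0.0083,0.0043,0,0,0,0,0,-0.007,0.0064,0,0,0,0,0,-0.0051,0.0079,0,0,0,0,0,-0.0028,0.0089,0,0,0,0,0,-0.0005,0.0094,0,0,0,0,0,0.002,0.0092,0,0,0,0,0,0.0043,0.0083,0,0,0,0]
}}

```text
time_s: 6.8
position: [0.5665, 0.0098, 0.1127]
tool_rot: [[0.178, 0.0, 0.984], [-0.984, -0.001, 0.178], [0.001, -1.0, 0.0]]
ft_force: [1.3, -3.4, 6.2]
grip_width: 0.0145
```

Emit:
{"name": "servo_tool", "arguments": {
  "rows": [0,0.0064,0.007,0,0,0,0,0,0.0079,0.0051,0,0,0,0,0,0.0089,0.0028,0,0,0,0,0,0.0094,0.0005,0,0,0,0,0,0.0092,-0.002,0,0,0,0,0,0.0083,-0.0043,0,0,0,0,0,0.007,-0.0064,0,0,0,0,0,0.0051,-0.0079,0,0,0,0]
}}

```text
time_s: 7.47
position: [0.6287, 0.005, 0.1127]
tool_rot: [[0.179, -0.001, 0.984], [-0.984, 0.001, 0.179], [-0.001, -1.0, -0.001]]
ft_force: [-3.5, 2.6, 8.2]
grip_width: 0.0146
```

Emit:
{"name": "servo_tool", "arguments": {
  "rows": [0,0.0028,-0.0089,0,0,0,0,0,0.0005,-0.0094,0,0,0,0,0,-0.002,-0.0092,0,0,0,0,0,-0.0043,-0.0083,0,0,0,0,0,-0.0064,-0.007,0,0,0,0,0,-0.0079,-0.0051,0,0,0,0,0,-0.0089,-0.0028,0,0,0,0,0,-0.0094,-0.0005,0,0,0,0]
}}

```text
time_s: 8.13
position: [0.5939, -0.0475, 0.1128]
tool_rot: [[0.178, 0.003, 0.984], [-0.984, -0.001, 0.178], [0.001, -1.0, 0.003]]
ft_force: [3.0, -1.3, 4.5]
grip_width: 0.0145
```

Emit:
{"name": "servo_tool", "arguments": {
  "rows": [0,-0.0092,0.002,0,0,0,0,0,-0.0083,0.0043,0,0,0,0,0,-0.007,0.0064,0,0,0,0,0,-0.0051,0.0079,0,0,0,0,0,-0.0028,0.0089,0,0,0,0,0,-0.0005,0.0094,0,0,0,0,0,0.002,0.0092,0,0,0,0,0,0,0,0,0,0,0,0,0,0,0,0,0,0]
}}

```text
time_s: 8.88
position: [0.5626, 0.0019, 0.1127]
tool_rot: [[0.179, 0.001, 0.984], [-0.984, 0.0, 0.179], [0.0, -1.0, 0.001]]
ft_force: [1.0, 0.4, 8.0]
grip_width: 0.0148
```

```bash
cat > look.py <<'E'
import sys
from tick import *
s=env.observe();im=env.get_image('wrist');n=sys.argv[1]
cv2.imwrite(f'pics/{n}.png',im[:,:,::-1])
print(s['time_s'],s['position'],s['ft_force'],s['grip_width'])
d=s['position'][:2]-np.array([.5964,-.0115]);print(np.hypot(*d),(np.degrees(np.arctan2(d[1],d[0]))-10.2)%360)
i=wproj(np.array([.5963,-.0115,.1])+.05*np.array([.984,.177,0]),s);x,y=int(i[0])-70,int(i[1])-70
x=min(max(x,0),500);y=min(max(y,0),260)
cv2.imwrite(f'pics/{n}z.png',cv2.resize(im[y:y+140,x:x+140,::-1],None,fx=4,fy=4,interpolation=cv2.INTER_CUBIC));print('org',x,y)
E
python3 look.py w5
```

```text
8.8833 [0.56259598 0.00190691 0.11272499] [1.0135607  0.42266862 7.98984494] 0.014784180720159641
0.036365602288242795 148.1663786627996
org 405 219
```

View pics/w5z.png

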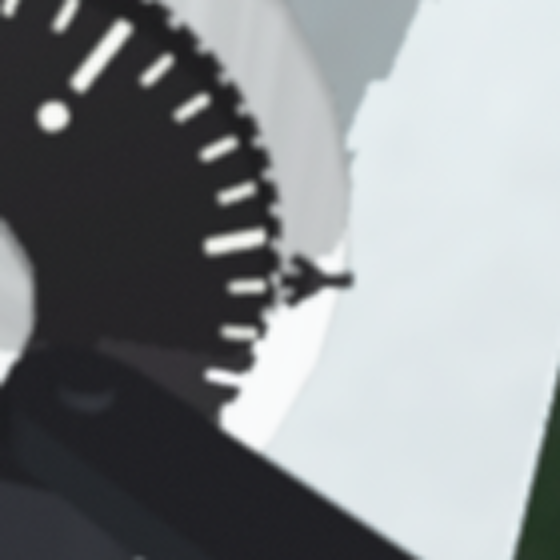

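Run:
```python
from tick import *
s=env.observe()
f=lambda p:((p[0]+.5)/4-.5+405,(p[1]+.5)/4-.5+219)
for p in((207,247),(264,236),(230,287),(265,285),(75,86),(127,25),(224,329),(255,334)): print(p,ang(f(p),.104,s))
for p in((285,281),(352,280)): print('idx',ang(f(p),.098,s))
```

```text
(207, 247) (38.3, 11.8)
(264, 236) (45.3, 12.0)
(230, 287) (41.1, 2.9)
(265, 285) (45.5, 3.0)
(75, 86) (35.3, 57.7)
(127, 25) (44.8, 57.3)
(224, 329) (41.3, -5.7)
(255, 334) (45.4, -6.1)
idx (51.0, -1.0)
idx (59.8, -0.7)
```

The TCP estimate (148.2°) and the ticks (147.8°) agree, so I need about 13° more.

```bash
python3 tab.py 158.2 145.4 2
```

```text
[[1.7, 3.6], [2.1, 3.4]]
```

Emit:
{"name": "servo_tool", "arguments": {
  "rows": [0,0.0017,0.0036,0,0,0,0,0,0.0021,0.0034,0,0,0,0,0,0,0,0,0,0,0,0,0,0,0,0,0,0,0,0,0,0,0,0,0]
}}

```text
time_s: 9.35
position: [0.5662, 0.0086, 0.1127]
tool_rot: [[0.179, 0.001, 0.984], [-0.984, 0.0, 0.179], [0.0, -1.0, 0.001]]
ft_force: [0.3, 1.4, 6.9]
grip_width: 0.0148
```

```bash
python3 look.py w6
```

```text
9.35 [0.56617462 0.008558   0.11274562] [0.25494171 1.38703375 6.94092609] 0.014833131435980028
0.036275290345612284 136.23116655716223
org 395 229
```

View pics/w6z.png

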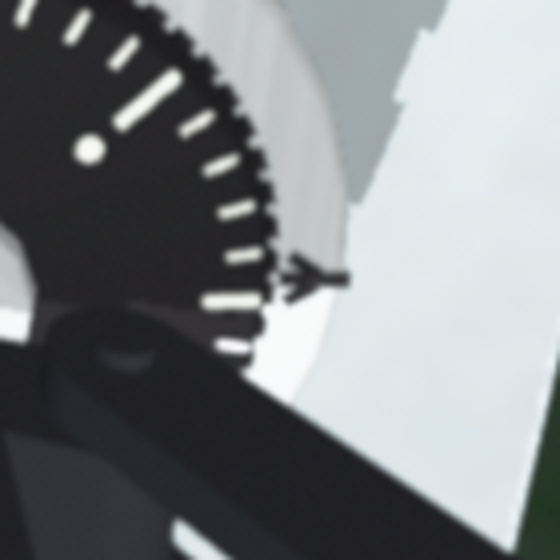

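```bash
python3 - <<'E'
from tick import *
s=env.observe()
f=lambda p:((p[0]+.5)/4-.5+395,(p[1]+.5)/4-.5+229)
for p in((203,301),(260,301),(227,258),(262,253),(117,125),(178,73)): print(p,ang(f(p),.104,s))
for p in((285,280),(350,279)): print('idx',ang(f(p),.098,s))
E
python3 tab.py 145.9 265.9 8;python3 tab.py 265.9 385.9 8;python3 tab.py 25.9 145.9 8; python3 tab.py 145.9 265.9 10
```

```text
(203, 301) (38.3, 0.2)
(260, 301) (45.6, 0.2)
(227, 258) (41.1, 9.1)
(262, 253) (45.5, 9.2)
(117, 125) (35.5, 45.5)
(178, 73) (45.2, 45.7)
idx (51.4, -0.9)
idx (59.9, -0.6)
[[-4.2, -8.4], [-1.9, -9.2], [0.5, -9.4], [3.0, -8.9], [5.2, -7.9], [7.0, -6.2], [8.4, -4.2], [9.2, -1.9]]
[[9.4, 0.5], [8.9, 3.0], [7.9, 5.2], [6.2, 7.0], [4.2, 8.4], [1.9, 9.2], [-0.5, 9.4], [-3.0, 8.9]]
[[-5.2, 7.9], [-7.0, 6.2], [-8.4, 4.2], [-9.2, 1.9], [-9.4, -0.5], [-8.9, -3.0], [-7.9, -5.2], [-6.2, -7.0]]
[[-3.6, -6.7], [-2.0, -7.2], [-0.6, -7.5], [1.1, -7.4], [2.5, -7.1], [4.0, -6.4], [5.2, -5.4], [6.2, -4.3], [7.0, -2.8], [7.4, -1.3]]
```

The dial is on 15.1. Turning left one full turn, then on to just short of 30.

Emit:
{"name": "servo_tool", "arguments": {
  "rows": [0,-0.0042,-0.0084,0,0,0,0,0,-0.0019,-0.0092,0,0,0,0,0,0.0005,-0.0094,0,0,0,0,0,0.003,-0.0089,0,0,0,0,0,0.0052,-0.0079,0,0,0,0,0,0.007,-0.0062,0,0,0,0,0,0.0084,-0.0042,0,0,0,0,0,0.0092,-0.0019,0,0,0,0]
}}

```text
time_s: 10.07
position: [0.5934, -0.0479, 0.1126]
tool_rot: [[0.178, -0.0, 0.984], [-0.984, 0.001, 0.178], [-0.001, -1.0, -0.0]]
ft_force: [-1.0, 1.6, 6.6]
grip_width: 0.0145
```

Emit:
{"name": "servo_tool", "arguments": {
  "rows": [0,0.0094,0.0005,0,0,0,0,0,0.0089,0.003,0,0,0,0,0,0.0079,0.0052,0,0,0,0,0,0.0062,0.007,0,0,0,0,0,0.0042,0.0084,0,0,0,0,0,0.0019,0.0092,0,0,0,0,0,-0.0005,0.0094,0,0,0,0,0,-0.003,0.0089,0,0,0,0]
}}

```text
time_s: 10.73
position: [0.6289, 0.0042, 0.1128]
tool_rot: [[0.178, 0.001, 0.984], [-0.984, -0.0, 0.178], [0.001, -1.0, 0.001]]
ft_force: [1.0, 0.0, 7.1]
grip_width: 0.0146
```

Emit:
{"name": "servo_tool", "arguments": {
  "rows": [0,-0.0052,0.0079,0,0,0,0,0,-0.007,0.0062,0,0,0,0,0,-0.0084,0.0042,0,0,0,0,0,-0.0092,0.0019,0,0,0,0,0,-0.0094,-0.0005,0,0,0,0,0,-0.0089,-0.003,0,0,0,0,0,-0.0079,-0.0052,0,0,0,0,0,-0.0062,-0.007,0,0,0,0]
}}

```text
time_s: 11.4
position: [0.566, 0.0086, 0.1128]
tool_rot: [[0.179, 0.002, 0.984], [-0.984, 0.0, 0.179], [0.0, -1.0, 0.002]]
ft_force: [3.6, 0.9, 5.6]
grip_width: 0.0149
```

Emit:
{"name": "servo_tool", "arguments": {
  "rows": [0,-0.0042,-0.0084,0,0,0,0,0,-0.0019,-0.0092,0,0,0,0,0,0.0005,-0.0094,0,0,0,0,0,0.003,-0.0089,0,0,0,0,0,0.0052,-0.0079,0,0,0,0,0,0.007,-0.0062,0,0,0,0,0,0.0084,-0.0042,0,0,0,0,0,0.0092,-0.0019,0,0,0,0,0,0,0,0,0,0,0,0,0,0,0,0,0,0]
}}

```text
time_s: 12.23
position: [0.5939, -0.0477, 0.1127]
tool_rot: [[0.178, 0.001, 0.984], [-0.984, 0.0, 0.178], [0.0, -1.0, 0.001]]
ft_force: [1.7, 0.2, 6.9]
grip_width: 0.0141
```

```bash
python3 look.py w7
```

```text
12.2333 [ 0.5939414  -0.04768888  0.11268018] [1.68023827 0.2354629  6.91087506] 0.014122394509109121
0.03627230325383762 255.913417603425
org 375 118
```

View pics/w7z.png

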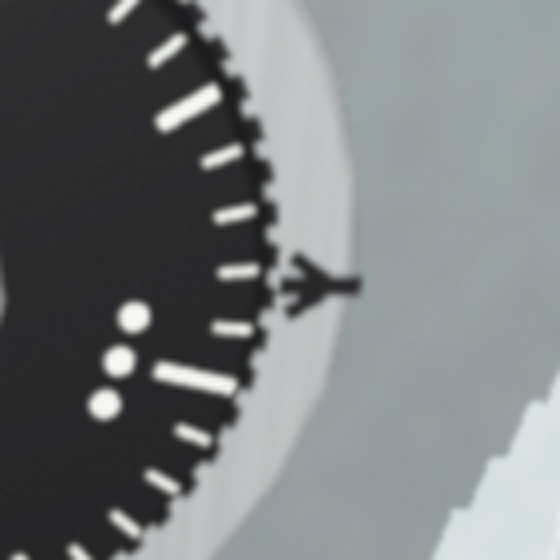

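```bash
python3 - <<'E'
from tick import *
s=env.observe()
f=lambda p:((p[0]+.5)/4-.5+375,(p[1]+.5)/4-.5+118)
for p in((155,370),(235,386),(213,327),(252,331),(218,272),(258,270),(160,125),(217,92)): print(p,ang(f(p),.104,s))
for p in((285,286),(360,285)): print('idx',ang(f(p),.098,s))
E
python3 tab.py 266.1 280.3 2; python3 tab.py 280.5 160.5 80
```

```text
(155, 370) (35.9, -14.6)
(235, 386) (45.6, -14.0)
(213, 327) (41.1, -5.3)
(252, 331) (45.6, -5.4)
(218, 272) (40.9, 3.9)
(258, 270) (45.4, 3.8)
(160, 125) (38.1, 30.8)
(217, 92) (45.0, 30.9)
idx (50.9, -0.7)
idx (59.8, -0.5)
[[4.4, 0.0], [4.4, 0.5]]
[[-1.0, -0.2], [-0.9, -0.1], [-0.9, -0.1], [-1.0, -0.1], [-0.9, -0.1], [-1.0, 0.0], [-0.9, 0.0], [-0.9, 0.0], [-1.0, 0.0], [-0.9, 0.1], [-1.0, 0.1], [-0.9, 0.1], [-0.9, 0.1], [-1.0, 0.2], [-0.9, 0.2], [-0.9, 0.2], [-0.9, 0.2], [-0.9, 0.3], [-0.9, 0.3], [-0.9, 0.3], [-0.9, 0.3], [-0.9, 0.3], [-0.8, 0.4], [-0.9, 0.4], [-0.8, 0.4], [-0.9, 0.5], [-0.8, 0.4], [-0.8, 0.5], [-0.8, 0.5], [-0.8, 0.5], [-0.8, 0.6], [-0.7, 0.5], [-0.8, 0.6], [-0.7, 0.6], [-0.7, 0.6], [-0.7, 0.7], [-0.7, 0.6], [-0.6, 0.7], [-0.7, 0.7], [-0.6, 0.7], [-0.6, 0.7], [-0.6, 0.8], [-0.5, 0.7], [-0.6, 0.8], [-0.5, 0.8], [-0.5, 0.8], [-0.5, 0.8], [-0.4, 0.8], [-0.5, 0.9], [-0.4, 0.8], [-0.4, 0.9], [-0.4, 0.8], [-0.3, 0.9], [-0.3, 0.9], [-0.3, 0.9], [-0.3, 0.9], [-0.3, 0.9], [-0.2, 0.9], [-0.2, 0.9], [-0.2, 0.9], [-0.2, 1.0], [-0.1, 0.9], [-0.1, 0.9], [-0.1, 1.0], [-0.1, 0.9], [0.0, 1.0], [0.0, 0.9], [0.0, 0.9], [0.0, 1.0], [0.1, 0.9], [0.1, 1.0], [0.1, 0.9], [0.1, 0.9], [0.2, 1.0], [0.2, 0.9], [0.2, 0.9], [0.2, 0.9], [0.3, 0.9], [0.3, 0.9], [0.3, 0.9]]
```

Emit:
{"name": "servo_tool", "arguments": {
  "rows": [0,0.0043,0,0,0,0,0,0,0.0043,0.0005,0,0,0,0,0,0,0,0,0,0,0,0,0,0,0,0,0,0,0,0,0,0,0,0,0]
}}

```text
time_s: 12.7
position: [0.6022, -0.0472, 0.1127]
tool_rot: [[0.178, 0.001, 0.984], [-0.984, -0.0, 0.178], [0.0, -1.0, 0.001]]
ft_force: [1.6, -0.4, 7.5]
grip_width: 0.015
```

```bash
python3 look.py w8
```

```text
12.7 [ 0.60224774 -0.0472004   0.11272992] [ 1.63358882 -0.40763741  7.50833162] 0.014968115802499935
0.03617615864079442 269.1024612995379
org 357 116
```

View pics/w8z.png

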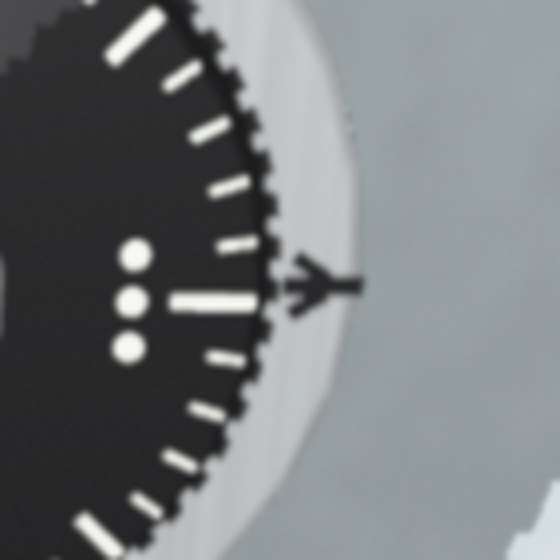

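```bash
python3 - <<'E'
from tick import *
s=env.observe()
f=lambda p:((p[0]+.5)/4-.5+357,(p[1]+.5)/4-.5+116)
for p in((170,302),(257,302),(218,248),(257,243)): print(p,ang(f(p),.104,s))
for p in((287,286),(362,285)): print('idx',ang(f(p),.098,s))
E
python3 tab.py 279.3 165.3 20
```

```text
(170, 302) (35.8, -1.3)
(257, 302) (45.7, -1.0)
(218, 248) (41.1, 7.7)
(257, 243) (45.5, 7.7)
idx (51.0, -0.8)
idx (59.8, -0.5)
[[-3.5, -0.4], [-3.6, -0.1], [-3.6, 0.3], [-3.5, 0.7], [-3.4, 1.0], [-3.4, 1.3], [-3.1, 1.7], [-3.0, 2.0], [-2.8, 2.2], [-2.5, 2.6], [-2.3, 2.7], [-2.0, 3.0], [-1.7, 3.2], [-1.3, 3.3], [-1.1, 3.4], [-0.6, 3.5], [-0.4, 3.6], [0.1, 3.6], [0.3, 3.5], [0.8, 3.5]]
```

On 29.95. Turning right at moderate pace to about 20, then slowly.

Emit:
{"name": "servo_tool", "arguments": {
  "rows": [0,-0.0035,-0.0004,0,0,0,0,0,-0.0036,-0.0001,0,0,0,0,0,-0.0036,0.0003,0,0,0,0,0,-0.0035,0.0007,0,0,0,0,0,-0.0034,0.001,0,0,0,0,0,-0.0034,0.0013,0,0,0,0,0,-0.0031,0.0017,0,0,0,0,0,-0.003,0.002,0,0,0,0]
}}

```text
time_s: 13.42
position: [0.575, -0.0409, 0.1127]
tool_rot: [[0.178, 0.001, 0.984], [-0.984, -0.0, 0.178], [0.001, -1.0, 0.001]]
ft_force: [2.4, -1.9, 5.0]
grip_width: 0.0144
```

Emit:
{"name": "servo_tool", "arguments": {
  "rows": [0,-0.0028,0.0022,0,0,0,0,0,-0.0025,0.0026,0,0,0,0,0,-0.0023,0.0027,0,0,0,0,0,-0.002,0.003,0,0,0,0,0,-0.0017,0.0032,0,0,0,0,0,-0.0013,0.0033,0,0,0,0,0,-0.0011,0.0034,0,0,0,0,0,-0.0006,0.0035,0,0,0,0]
}}

```text
time_s: 14.08
position: [0.5604, -0.017, 0.1127]
tool_rot: [[0.178, 0.0, 0.984], [-0.984, -0.001, 0.178], [0.001, -1.0, 0.0]]
ft_force: [0.4, -2.7, 7.1]
grip_width: 0.0146
```

Run:
```python
import numpy as np
ph=np.radians(188-1.6*np.arange(0,101));P=(36*np.c_[np.cos(ph),np.sin(ph)]).round(1);D=np.diff(P,axis=0).round(1)
for i in range(0,100,4): print(round(188-1.6*i-10.2,1),D[i:i+4].tolist())
```

```text
177.8 [[-0.2, 1.0], [-0.1, 1.0], [0.0, 1.0], [-0.1, 1.0]]
171.4 [[0.0, 1.0], [0.0, 1.0], [0.1, 1.0], [0.0, 1.0]]
165.0 [[0.1, 1.0], [0.2, 1.0], [0.1, 1.0], [0.2, 1.0]]
158.6 [[0.2, 1.0], [0.2, 1.0], [0.3, 0.9], [0.3, 1.0]]
152.2 [[0.3, 0.9], [0.3, 1.0], [0.4, 0.9], [0.4, 0.9]]
145.8 [[0.4, 1.0], [0.5, 0.9], [0.5, 0.8], [0.4, 0.9]]
139.4 [[0.6, 0.9], [0.5, 0.8], [0.6, 0.9], [0.6, 0.8]]
133.0 [[0.6, 0.8], [0.6, 0.7], [0.7, 0.8], [0.7, 0.7]]
126.6 [[0.7, 0.8], [0.7, 0.7], [0.7, 0.7], [0.8, 0.6]]
120.2 [[0.7, 0.7], [0.8, 0.6], [0.8, 0.6], [0.9, 0.5]]
113.8 [[0.8, 0.6], [0.9, 0.5], [0.8, 0.5], [0.9, 0.5]]
107.4 [[0.9, 0.5], [0.9, 0.4], [0.9, 0.4], [1.0, 0.4]]
101.0 [[0.9, 0.3], [1.0, 0.3], [0.9, 0.3], [1.0, 0.3]]
94.6 [[1.0, 0.2], [1.0, 0.3], [0.9, 0.2], [1.0, 0.1]]
88.2 [[1.0, 0.1], [1.0, 0.2], [1.0, 0.0], [1.0, 0.1]]
81.8 [[1.0, 0.0], [1.1, 0.0], [1.0, 0.0], [1.0, -0.1]]
75.4 [[1.0, -0.1], [1.0, -0.1], [1.0, -0.2], [0.9, -0.1]]
69.0 [[1.0, -0.2], [1.0, -0.3], [1.0, -0.2], [0.9, -0.3]]
62.6 [[1.0, -0.3], [0.9, -0.4], [1.0, -0.3], [0.9, -0.4]]
56.2 [[0.9, -0.4], [0.9, -0.5], [0.9, -0.4], [0.9, -0.5]]
49.8 [[0.9, -0.5], [0.8, -0.6], [0.8, -0.5], [0.9, -0.6]]
43.4 [[0.8, -0.6], [0.7, -0.7], [0.8, -0.6], [0.8, -0.7]]
37.0 [[0.7, -0.7], [0.7, -0.7], [0.7, -0.7], [0.7, -0.8]]
30.6 [[0.6, -0.7], [0.6, -0.8], [0.6, -0.8], [0.6, -0.9]]
24.2 [[0.6, -0.8], [0.5, -0.9], [0.5, -0.8], [0.5, -0.9]]
```

Before feeling for the stop, I'll measure the stiffness with a 1 mm radial pull, which the dial's bearing resists and which doesn't load the lever.

Emit:
{"name": "servo_tool", "arguments": {
  "rows": [0,0,0,0,0,0,0,0,0,0,0,0,0,0]
}}

```text
time_s: 14.25
position: [0.5604, -0.0164, 0.1127]
tool_rot: [[0.179, 0.0, 0.984], [-0.984, 0.001, 0.179], [-0.001, -1.0, 0.0]]
ft_force: [0.6, 1.5, 8.7]
grip_width: 0.0149
```

Emit:
{"name": "servo_tool", "arguments": {
  "rows": [0,-0.001,-0.0002,0,0,0,0,0,0,0,0,0,0,0,0,0,0,0,0,0,0]
}}

```text
time_s: 14.5
position: [0.5601, -0.0167, 0.1127]
tool_rot: [[0.178, 0.002, 0.984], [-0.984, 0.001, 0.178], [-0.0, -1.0, 0.002]]
ft_force: [3.6, 1.6, 5.4]
grip_width: 0.0145
```

Emit:
{"name": "servo_tool", "arguments": {
  "rows": [0,0.001,0.0002,0,0,0,0,0,0,0,0,0,0,0,0,0,0,0,0,0,0]
}}

```text
time_s: 14.75
position: [0.5605, -0.0167, 0.1127]
tool_rot: [[0.178, 0.0, 0.984], [-0.984, 0.0, 0.178], [-0.0, -1.0, 0.0]]
ft_force: [-0.3, 0.7, 7.5]
grip_width: 0.0146
```

The stiffness is about 3–4 N/mm, so 3 mm bites are safe. Going to about 162°, where no stop is possible yet, and then in small bites.

Emit:
{"name": "servo_tool", "arguments": {
  "rows": [0,-0.0002,0.001,0,0,0,0,0,-0.0001,0.001,0,0,0,0,0,0,0.001,0,0,0,0,0,-0.0001,0.001,0,0,0,0,0,0,0.001,0,0,0,0,0,0,0.001,0,0,0,0,0,0.0001,0.001,0,0,0,0,0,0,0.001,0,0,0,0]
}}

```text
time_s: 15.42
position: [0.5601, -0.009, 0.1127]
tool_rot: [[0.178, 0.0, 0.984], [-0.984, -0.0, 0.178], [0.0, -1.0, 0.0]]
ft_force: [0.0, -1.1, 7.6]
grip_width: 0.0143
```

Emit:
{"name": "servo_tool", "arguments": {
  "rows": [0,0.0001,0.001,0,0,0,0,0,0.0002,0.001,0,0,0,0,0,0.0001,0.001,0,0,0,0,0,0.0002,0.001,0,0,0,0]
}}

```text
time_s: 15.75
position: [0.5607, -0.0049, 0.1127]
tool_rot: [[0.178, -0.0, 0.984], [-0.984, -0.0, 0.178], [0.0, -1.0, -0.0]]
ft_force: [0.1, -2.1, 9.3]
grip_width: 0.0144
```

Emit:
{"name": "servo_tool", "arguments": {
  "rows": [0,0.0002,0.001,0,0,0,0,0,0.0002,0.001,0,0,0,0,0,0.0003,0.0009,0,0,0,0]
}}

```text
time_s: 16.0
position: [0.5614, -0.002, 0.1127]
tool_rot: [[0.178, -0.0, 0.984], [-0.984, -0.0, 0.178], [0.0, -1.0, -0.0]]
ft_force: [-1.0, -1.8, 8.0]
grip_width: 0.0146
```

Emit:
{"name": "servo_tool", "arguments": {
  "rows": [0,0.0003,0.001,0,0,0,0,0,0.0003,0.0009,0,0,0,0,0,0.0003,0.001,0,0,0,0]
}}

```text
time_s: 16.25
position: [0.5622, 0.0009, 0.1127]
tool_rot: [[0.178, -0.0, 0.984], [-0.984, -0.0, 0.178], [0.0, -1.0, -0.0]]
ft_force: [-1.0, -1.2, 8.4]
grip_width: 0.0145
```

Emit:
{"name": "servo_tool", "arguments": {
  "rows": [0,0.0004,0.0009,0,0,0,0,0,0.0004,0.0009,0,0,0,0,0,0.0004,0.001,0,0,0,0]
}}

```text
time_s: 16.5
position: [0.5634, 0.0037, 0.1127]
tool_rot: [[0.178, -0.0, 0.984], [-0.984, -0.0, 0.178], [0.0, -1.0, -0.0]]
ft_force: [-0.2, -0.3, 8.3]
grip_width: 0.0144
```

Emit:
{"name": "servo_tool", "arguments": {
  "rows": [0,0.0005,0.0009,0,0,0,0,0,0.0005,0.0008,0,0,0,0,0,0.0004,0.0009,0,0,0,0]
}}

```text
time_s: 16.75
position: [0.5648, 0.0063, 0.1127]
tool_rot: [[0.178, -0.0, 0.984], [-0.984, -0.0, 0.178], [0.0, -1.0, -0.0]]
ft_force: [-1.2, -1.2, 8.4]
grip_width: 0.0145
```

Emit:
{"name": "servo_tool", "arguments": {
  "rows": [0,0.0006,0.0009,0,0,0,0,0,0.0005,0.0008,0,0,0,0,0,0.0006,0.0009,0,0,0,0]
}}

```text
time_s: 17.0
position: [0.5664, 0.009, 0.1127]
tool_rot: [[0.178, -0.0, 0.984], [-0.984, -0.0, 0.178], [0.0, -1.0, -0.0]]
ft_force: [-0.6, -1.4, 8.9]
grip_width: 0.0143
```

Emit:
{"name": "servo_tool", "arguments": {
  "rows": [0,0.0006,0.0008,0,0,0,0,0,0.0006,0.0008,0,0,0,0,0,0.0006,0.0007,0,0,0,0]
}}

```text
time_s: 17.25
position: [0.5682, 0.0113, 0.1127]
tool_rot: [[0.178, -0.0, 0.984], [-0.984, -0.0, 0.178], [0.0, -1.0, -0.0]]
ft_force: [-1.7, -0.5, 8.6]
grip_width: 0.0145
```

Emit:
{"name": "servo_tool", "arguments": {
  "rows": [0,0.0007,0.0008,0,0,0,0,0,0.0007,0.0007,0,0,0,0,0,0.0007,0.0008,0,0,0,0]
}}

```text
time_s: 17.5
position: [0.5703, 0.0136, 0.1127]
tool_rot: [[0.178, -0.0, 0.984], [-0.984, 0.0, 0.178], [-0.0, -1.0, -0.0]]
ft_force: [-0.6, 0.2, 8.8]
grip_width: 0.015
```

Emit:
{"name": "servo_tool", "arguments": {
  "rows": [0,0.0007,0.0007,0,0,0,0,0,0.0007,0.0007,0,0,0,0,0,0.0008,0.0006,0,0,0,0]
}}

```text
time_s: 17.75
position: [0.5725, 0.0157, 0.1127]
tool_rot: [[0.178, -0.0, 0.984], [-0.984, 0.0, 0.178], [-0.0, -1.0, -0.0]]
ft_force: [-1.5, 0.6, 8.5]
grip_width: 0.0146
```

Emit:
{"name": "servo_tool", "arguments": {
  "rows": [0,0.0007,0.0007,0,0,0,0,0,0.0008,0.0006,0,0,0,0,0,0.0008,0.0006,0,0,0,0]
}}

```text
time_s: 18.0
position: [0.5748, 0.0176, 0.1127]
tool_rot: [[0.178, -0.0, 0.984], [-0.984, 0.0, 0.178], [-0.0, -1.0, -0.0]]
ft_force: [-0.4, -1.2, 7.7]
grip_width: 0.0145
```

Emit:
{"name": "servo_tool", "arguments": {
  "rows": [0,0.0009,0.0005,0,0,0,0,0,0.0008,0.0006,0,0,0,0,0,0.0009,0.0005,0,0,0,0]
}}

```text
time_s: 18.25
position: [0.5773, 0.0193, 0.1128]
tool_rot: [[0.178, -0.001, 0.984], [-0.984, 0.0, 0.178], [-0.0, -1.0, -0.0]]
ft_force: [-1.5, 1.4, 9.4]
grip_width: 0.0148
```

Emit:
{"name": "servo_tool", "arguments": {
  "rows": [0,0.0008,0.0005,0,0,0,0,0,0.0009,0.0005,0,0,0,0,0,0.0009,0.0005,0,0,0,0]
}}

```text
time_s: 18.5
position: [0.5799, 0.0207, 0.1127]
tool_rot: [[0.178, -0.001, 0.984], [-0.984, 0.0, 0.178], [-0.0, -1.0, -0.001]]
ft_force: [-1.6, -0.6, 9.2]
grip_width: 0.0151
```

Emit:
{"name": "servo_tool", "arguments": {
  "rows": [0,0.0009,0.0004,0,0,0,0,0,0.0009,0.0004,0,0,0,0,0,0.001,0.0004,0,0,0,0]
}}

```text
time_s: 18.75
position: [0.5827, 0.022, 0.1127]
tool_rot: [[0.178, -0.001, 0.984], [-0.984, 0.0, 0.178], [-0.0, -1.0, -0.001]]
ft_force: [-1.3, 0.7, 8.5]
grip_width: 0.0146
```

Emit:
{"name": "servo_tool", "arguments": {
  "rows": [0,0.0009,0.0003,0,0,0,0,0,0.001,0.0003,0,0,0,0,0,0.0009,0.0003,0,0,0,0]
}}

```text
time_s: 19.0
position: [0.5855, 0.023, 0.1128]
tool_rot: [[0.179, -0.001, 0.984], [-0.984, 0.0, 0.179], [-0.0, -1.0, -0.001]]
ft_force: [-0.9, 0.5, 9.1]
grip_width: 0.0146
```

Emit:
{"name": "servo_tool", "arguments": {
  "rows": [0,0.001,0.0003,0,0,0,0,0,0.001,0.0002,0,0,0,0,0,0.001,0.0002,0,0,0,0]
}}

```text
time_s: 19.25
position: [0.5885, 0.0237, 0.1128]
tool_rot: [[0.179, -0.001, 0.984], [-0.984, 0.0, 0.179], [-0.001, -1.0, -0.0]]
ft_force: [-0.6, 0.5, 7.8]
grip_width: 0.0147
```

Emit:
{"name": "servo_tool", "arguments": {
  "rows": [0,0.001,0.0002,0,0,0,0,0,0.001,0.0001,0,0,0,0,0,0.001,0.0001,0,0,0,0]
}}

```text
time_s: 19.5
position: [0.5915, 0.0242, 0.1128]
tool_rot: [[0.179, -0.001, 0.984], [-0.984, 0.001, 0.179], [-0.001, -1.0, -0.001]]
ft_force: [-1.4, 1.2, 9.2]
grip_width: 0.0145
```

Emit:
{"name": "servo_tool", "arguments": {
  "rows": [0,0.001,0.0001,0,0,0,0,0,0.001,0,0,0,0,0,0,0.001,0,0,0,0,0]
}}

```text
time_s: 19.75
position: [0.5949, 0.0244, 0.1128]
tool_rot: [[0.179, 0.0, 0.984], [-0.984, 0.001, 0.179], [-0.001, -1.0, 0.001]]
ft_force: [1.4, 3.0, 6.7]
grip_width: 0.0144
```

Emit:
{"name": "servo_tool", "arguments": {
  "rows": [0,0.001,0,0,0,0,0,0,0.001,-0.0001,0,0,0,0,0,0.001,0,0,0,0,0]
}}

```text
time_s: 20.0
position: [0.5978, 0.0245, 0.1128]
tool_rot: [[0.179, 0.0, 0.984], [-0.984, 0.001, 0.179], [-0.001, -1.0, 0.0]]
ft_force: [0.5, 2.2, 8.5]
grip_width: 0.0143
```

Emit:
{"name": "servo_tool", "arguments": {
  "rows": [0,0.001,-0.0001,0,0,0,0,0,0.001,-0.0001,0,0,0,0,0,0.001,-0.0001,0,0,0,0]
}}

```text
time_s: 20.25
position: [0.6008, 0.0242, 0.1128]
tool_rot: [[0.179, 0.0, 0.984], [-0.984, 0.001, 0.179], [-0.001, -1.0, 0.0]]
ft_force: [-0.2, 2.4, 7.8]
grip_width: 0.0145
```

Emit:
{"name": "servo_tool", "arguments": {
  "rows": [0,0.001,-0.0002,0,0,0,0,0,0.001,-0.0002,0,0,0,0,0,0.001,-0.0002,0,0,0,0]
}}

```text
time_s: 20.5
position: [0.6038, 0.0237, 0.1128]
tool_rot: [[0.179, 0.0, 0.984], [-0.984, 0.001, 0.179], [-0.001, -1.0, 0.001]]
ft_force: [-0.8, 3.7, 8.0]
grip_width: 0.0148
```

Emit:
{"name": "servo_tool", "arguments": {
  "rows": [0,0.001,-0.0003,0,0,0,0,0,0.001,-0.0003,0,0,0,0,0,0.0009,-0.0003,0,0,0,0]
}}

```text
time_s: 20.75
position: [0.6055, 0.0231, 0.1127]
tool_rot: [[0.179, -0.003, 0.984], [-0.984, 0.002, 0.179], [-0.002, -1.0, -0.003]]
ft_force: [-7.0, 4.6, 12.3]
grip_width: 0.0146
```

Motion fell short and the force jumped to 7 N, so this is probably the stop. A gentle 1 mm should confirm it.

Emit:
{"name": "servo_tool", "arguments": {
  "rows": [0,0.001,-0.0003,0,0,0,0,0,0,0,0,0,0,0]
}}

```text
time_s: 20.92
position: [0.6059, 0.0231, 0.1127]
tool_rot: [[0.179, -0.004, 0.984], [-0.984, 0.002, 0.179], [-0.003, -1.0, -0.004]]
ft_force: [-8.9, 4.4, 13.3]
grip_width: 0.0148
```

Emit:
{"name": "servo_tool", "arguments": {
  "rows": [0,0.001,-0.0003,0,0,0,0,0,0,0,0,0,0,0]
}}

```text
time_s: 21.08
position: [0.6064, 0.0229, 0.1127]
tool_rot: [[0.179, -0.006, 0.984], [-0.984, 0.002, 0.179], [-0.003, -1.0, -0.005]]
ft_force: [-11.5, 4.8, 14.2]
grip_width: 0.0145
```

Dead stop at about 7.2 with 12 N. Relaxing the push, then releasing and lifting.

Emit:
{"name": "servo_tool", "arguments": {
  "rows": [0,-0.0015,0.0005,0,0,0,0,0,-0.0015,0.0004,0,0,0,0,0,0,0,0,0,0,0,0.45,0,0,0,0,0,0,0.45,0,0,0,0,0,0,0.45,0,0,0,0,0,0,0.45,0,0,0,0,0,0]
}}

```text
time_s: 21.67
position: [0.6054, 0.0219, 0.1117]
tool_rot: [[0.178, -0.001, 0.984], [-0.984, 0.0, 0.178], [-0.0, -1.0, -0.001]]
ft_force: [0.8, -0.0, -0.1]
grip_width: 0.0382
```

Emit:
{"name": "servo_tool", "arguments": {
  "rows": [0.45,0,0,0.01,0,0,0,0.45,0,0,0.015,0,0,0,0.45,0,0,0.02,0,0,0,0.45,0,0,0.02,0,0,0,0.45,0,0,0.02,0,0,0,0.45,0,0,0,0,0,0,0.45,0,0,0,0,0,0]
}}

```text
time_s: 22.25
position: [0.606, 0.0217, 0.1986]
tool_rot: [[0.178, 0.002, 0.984], [-0.984, -0.0, 0.178], [0.001, -1.0, 0.002]]
ft_force: [0.4, -1.1, -0.7]
grip_width: 0.0388
```

```bash
python3 look.py w9
```

```text
22.25 [0.60601051 0.02167037 0.19864295] [ 0.44211172 -1.07361159 -0.6693011 ] 0.038789240538926816
0.03453454998828665 63.642009504535096
org 294 169
```

View pics/w9.png

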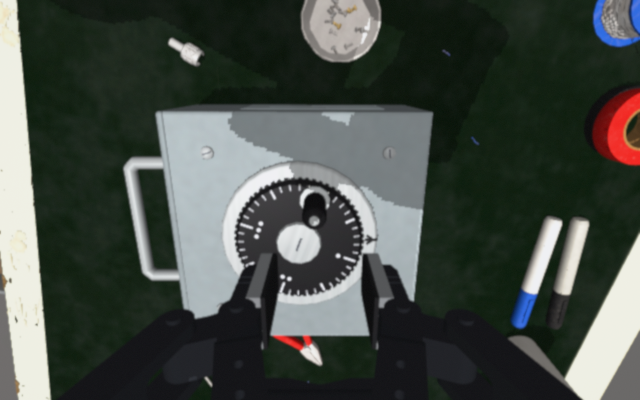

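Emit:
{"name": "servo_tool", "arguments": {
  "rows": [0.3,-0.0237,-0.0095,0,0,0,0,0.3,-0.0237,-0.0095,0,0,0,0,0.3,-0.0237,-0.0095,0,0,0,0,0.3,-0.0237,-0.0095,0,0,0,0,0.3,-0.0237,-0.0095,0,0,0,0,0.3,-0.0237,-0.0095,0,0,0,0,0.3,0,0,-0.02,0,0,0,0.3,0,0,-0.02,0,0,0,0.3,0,0,-0.02,0,0,0,0.3,0,0,-0.02,0,0,0]
}}

```text
time_s: 23.13
position: [0.4628, -0.0352, 0.1159]
tool_rot: [[0.178, -0.001, 0.984], [-0.984, 0.0, 0.178], [-0.001, -1.0, -0.001]]
ft_force: [-0.3, -0.8, -0.6]
grip_width: 0.0255
```

Emit:
{"name": "servo_tool", "arguments": {
  "rows": [0.3,0,0,0,0,0,0,0.3,0,0,0,0,0,0,0.3,0,0,0,0,0,0]
}}

```text
time_s: 23.38
position: [0.4638, -0.0353, 0.1179]
tool_rot: [[0.178, 0.0, 0.984], [-0.984, -0.0, 0.178], [0.0, -1.0, 0.0]]
ft_force: [0.4, 0.7, 0.3]
grip_width: 0.0258
```

```bash
python3 look.py w10
python3 - <<'E'
from h import *
im=env.get_image('scene');cv2.imwrite('pics/sc10.png',im[:,:,::-1])
E
```

```text
23.3833 [ 0.46380897 -0.03532424  0.11792403] [0.37460222 0.71267697 0.31549148] 0.025787573358137316
0.13471442716464144 179.98633391099725
org 500 181
```

View pics/w10.png

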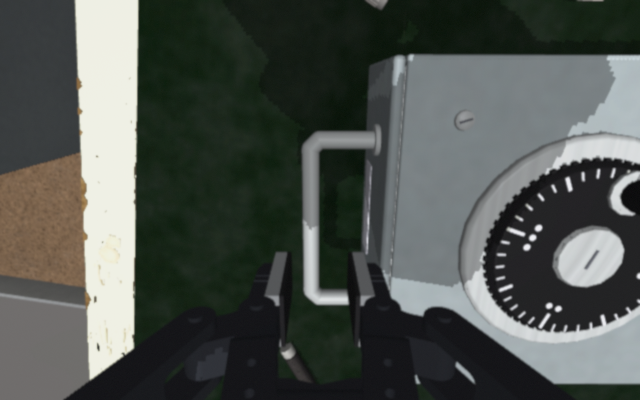

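View pics/sc10.png

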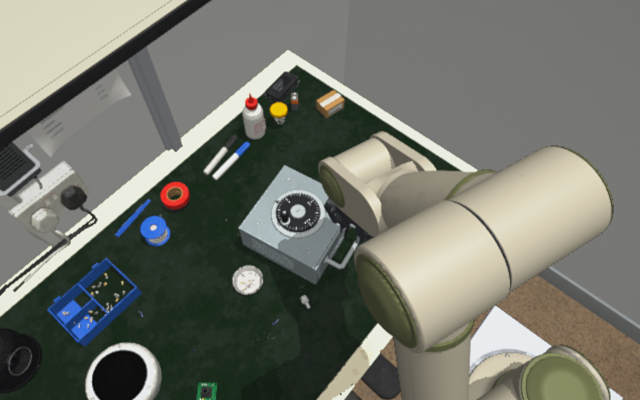

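Run:
```python
from h import *
s=env.observe()
u=np.array([.984,.177]);v=np.array([-.177,.984])
for p in((303,170),(319,170),(304,250),(320,250)):
    X=wray(p,.062,s)[:2]; d=X-s['position'][:2]; print(X.round(4),'box x rel tcp mm',(d@u*1000).round(1),'y',(d@v*1000).round(1))
```

```text
[ 0.4486 -0.0039] box x rel tcp mm -9.6 y 33.7
[ 0.4578 -0.0022] box x rel tcp mm -0.2 y 33.7
[ 0.4577 -0.0551] box x rel tcp mm -9.7 y -18.3
[ 0.4677 -0.0533] box x rel tcp mm 0.5 y -18.3
```

The bar centre lies 4.8 mm further out than my estimate, so I'm correcting and descending.

Emit:
{"name": "servo_tool", "arguments": {
  "rows": [0.3,-0.0047,-0.0008,0,0,0,0,0.3,0,0,-0.012,0,0,0,0.3,0,0,-0.012,0,0,0,0.3,0,0,-0.012,0,0,0,0.3,0,0,-0.012,0,0,0,0.3,0,0,-0.01,0,0,0,0.3,0,0,-0.01,0,0,0,0.3,0,0,0,0,0,0,0.3,0,0,0,0,0,0]
}}

```text
time_s: 24.23
position: [0.4587, -0.0361, 0.0497]
tool_rot: [[0.178, -0.0, 0.984], [-0.984, 0.0, 0.178], [-0.0, -1.0, -0.0]]
ft_force: [0.8, -0.4, 0.4]
grip_width: 0.0257
```

Emit:
{"name": "servo_tool", "arguments": {
  "rows": [0,0,0,0,0,0,0,0,0,0,0,0,0,0,0,0,0,0,0,0,0,0,0,0,0,0,0,0,0,0,0,0,0,0,0],
  "force": 40
}}

```text
time_s: 24.65
position: [0.4586, -0.0363, 0.0502]
tool_rot: [[0.178, 0.0, 0.984], [-0.984, -0.001, 0.178], [0.001, -1.0, -0.0]]
ft_force: [-3.3, -2.4, 6.6]
grip_width: 0.0081
```

Emit:
{"name": "servo_tool", "arguments": {
  "rows": [0,-0.003,-0.0005,0,0,0,0,0,-0.003,-0.0006,0,0,0,0,0,0,0,0,0,0,0]
}}

```text
time_s: 24.9
position: [0.4531, -0.0373, 0.0501]
tool_rot: [[0.178, 0.002, 0.984], [-0.984, -0.001, 0.178], [0.001, -1.0, 0.002]]
ft_force: [0.3, 0.9, 6.8]
grip_width: 0.0082
```

It moves freely, so the lock has let go. Pulling on to about 75 mm.

Emit:
{"name": "servo_tool", "arguments": {
  "rows": [0,-0.0077,-0.0014,0,0,0,0,0,-0.0077,-0.0014,0,0,0,0,0,-0.0077,-0.0014,0,0,0,0,0,-0.0077,-0.0014,0,0,0,0,0,-0.0077,-0.0014,0,0,0,0,0,-0.0077,-0.0014,0,0,0,0,0,-0.0077,-0.0014,0,0,0,0,0,-0.0077,-0.0014,0,0,0,0,0,-0.006,-0.001,0,0,0,0,0,0,0,0,0,0,0]
}}

```text
time_s: 25.73
position: [0.3847, -0.0495, 0.0501]
tool_rot: [[0.178, 0.001, 0.984], [-0.984, -0.001, 0.178], [0.001, -1.0, 0.001]]
ft_force: [-2.9, 0.1, 12.1]
grip_width: 0.0083
```

Emit:
{"name": "servo_tool", "arguments": {
  "rows": [0,0,0,0,0,0,0,0.35,0,0,0,0,0,0,0.35,0,0,0,0,0,0,0.35,0,0,0,0,0,0,0.35,0,0,0,0,0,0]
}}

```text
time_s: 26.15
position: [0.3851, -0.0493, 0.0493]
tool_rot: [[0.178, -0.0, 0.984], [-0.984, 0.0, 0.178], [-0.0, -1.0, -0.0]]
ft_force: [-0.1, -0.6, -0.1]
grip_width: 0.0301
```

Emit:
{"name": "servo_tool", "arguments": {
  "rows": [0.35,0,0,0.01,0,0,0,0.35,0,0,0.015,0,0,0,0.35,0,0,0.02,0,0,0,0.35,0,0,0.03,0,0,0,0.35,0,0,0.03,0,0,0,0.35,0,0,0.03,0,0,0,0.35,0,0,0,0,0,0,0.35,0,0,0,0,0,0]
}}

```text
time_s: 26.82
position: [0.3856, -0.0495, 0.1851]
tool_rot: [[0.178, 0.003, 0.984], [-0.984, -0.001, 0.178], [0.002, -1.0, 0.002]]
ft_force: [-0.8, 0.0, -0.5]
grip_width: 0.0301
```

```bash
python3 look.py w11
python3 - <<'E'
from h import *
for n in('scene','top'): cv2.imwrite(f'pics/{n}11.png',env.get_image(n)[:,:,::-1])
E
```

```text
26.8167 [ 0.38559272 -0.04949991  0.18507834] [-0.8152615   0.01643564 -0.51373351] 0.030105127432115665
0.21420481886287937 180.01834745318828
org 500 137
```

View pics/w11.png

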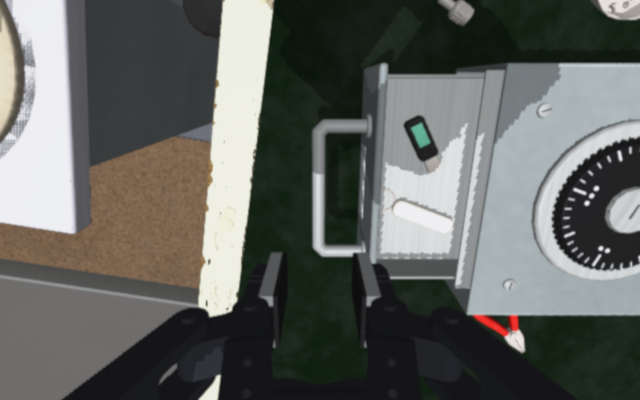

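View pics/top11.png

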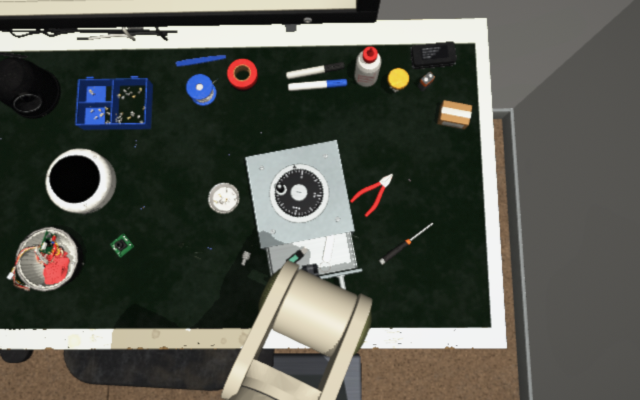

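The drawer is open, the gripper is clear, and the plug (245,257), driver (407,243) and pliers lie where they were. I'll check the travel, then hand in.

Run:
```python
from h import *
s=env.observe();u=np.array([.984,.177])
print([float(((wray(p,.062,s)[:2]-np.array([.459,-.0361]))@u*1000).round(1)) for p in((320,190),(320,170))], s['ft_force'])
a=cv2.imread('pics/top0.png').astype(int);b=cv2.imread('pics/top11.png').astype(int);d=abs(a-b).max(2)
for n,(x0,x1,y0,y1) in{'plug':(238,254,248,264),'driver':(375,437,220,266)}.items(): print(n,d[y0:y1,x0:x1].mean(),d[y0:y1,x0:x1].max())
env.close_job()
```

```text
[-75.3, -75.3] [-1.52456597 -0.24770135 -1.10819722]
plug 25.046875 79
driver 0.9442496493688639 3
the job is handed in; nothing more can be done
```

The box is open. The lock let go on the first try, the drawer is about 75 mm out by the wrist camera, and the job is handed in.

- **Dialling:** I turned right about 828° and stopped on 15.1. I then turned left past 15 once and on to 29.95, and right in small bites until the dial stopped dead at about 7.2. The first two settings were read from the ticks at the index; the dead stop was read from the gripper position.
- **Force at the stop:** readings stayed at about 12.5 N sideways, or 19 N counting the vertical grip load, against the 25 N limit. I sampled force only at the end of each bite.
- **Drawer:** it moved freely once I gripped the bar. I then let go and lifted clear, and the job finished at about 27 s with the robot touching nothing.
- **Loose things:** the driver's pixels are unchanged between the first and last top views. The patch around the plug did change, by about 25 grey levels on average. The plug still shows at the same pixel position and nothing touched it, so I take this to be the arm's shadow, but I did not check further.
- **Disagreement:** the drawer bar lay about 5 mm further out than I had worked out from the given sizes. I measured it with the wrist camera and corrected before gripping.

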